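# Switch on the warming plate under the mug

### The job

Warm the flowered mug for the next coffee: on the twin cup warmer, lift the clear guard over the switch of the plate on which the mug stands, flip that switch on (push its bat up the slope, towards the plates) and swing the guard fully shut again. The yoghurt on the other plate must stay cold, so leave that plate's guard and switch as they are, and do not shift the mug, the tub, the teaspoon or the salt shaker.

Things in the scene. Friction and masses are not known exactly. Their poses are not given: they have to be found in the camera images.
- warmer: twin cup warmer of brushed metal, fixed, 198 deep (x) x 250 wide (y) x 84 mm high. Origin: centre of its underside; +x to its back, +y to its left seen from the robot. Behind: a flat deck 78 mm high with two dark plates. In front: a control panel sloping down towards the robot at 35 degrees, with two wells, each with a toggle switch under a clear guard; the left switch serves the left plate
- mug: small white ceramic mug with red flowers, 61 x 85 x 50 mm high, wall about 5 mm, handle towards its own -y; it stands on one of the two plates. Origin: centre of its underside (of the outline with the handle)
- tub: pink and white lidded yoghurt tub, diameter 71, height 71 mm; it stands on the other plate. Origin: centre of its underside
- spoon: steel teaspoon lying on the counter beside the warmer, 130 x 26 x 11 mm, long along its x. Origin: centre of its underside
- salt: glass salt shaker with a metal cap standing on the counter beside the warmer, diameter 42, height 94 mm. Origin: centre of its underside
- plate_left (a point): centre of the top of the left warming plate, a dark disc 98 mm across, 84 mm above the counter (x = 46, y = +60 mm in the warmer's frame)
- guard_left (a joint): hinge of the left guard, rad: 0 = shut flat on the panel, grows as its lower edge is lifted, stop at 1.75. A stiff friction hinge (about 0.035 N m): the guard stays where it is left and must be swung all the way down again. Fully open it overhangs the switch, leaning 25 degrees from vertical towards the robot
- guard_left_hinge (a point): middle of the left guard's hinge line, along the warmer's y, 2 mm above the top edge of the panel. From there the panel runs 90 mm down towards the robot, 35 degrees below horizontal; its normal leans 35 degrees from vertical towards the robot
- guard_left_pull (a point): on the left guard's orange pull, a block 22 mm along y, 10 along the guard, 24 high on its outer face; moves with it. Point: 76 mm from the hinge line, 16 mm above that face (18.5 above the hinge level), 8 below the pull's top. x: in the guard plate towards the hinge, y: along the hinge, z: out of the face. Guard: clear plate in grey frame, 4 thick, 62 wide, 4 to 85 mm from the hinge
- switch_left (a joint): left toggle switch, rad: 0 = off, bat leaning 20 degrees down the slope, towards the robot; 0.7 = on, bat leaning 20 degrees up the slope, towards the plates (a green bar marks that side of the well). It snaps over its middle (0.35) to the nearer end; about 3 to 7 N on the bat
- switch_left_base (a point): pivot of the left switch, on the floor of its well, 34 mm down the slope from the panel's top edge. The well is 22 mm deep at right angles to the panel, 54 mm wide (y, switch in the middle) and reaches from 24 mm up the slope to 42 mm down the slope from this point
- switch_left_tip (a point): top of the left switch's red bat, round, 7 to 10 mm thick, 21 mm long from the pivot; its tip stays 1 to 3 mm below the panel, so the guard shuts over it either way
- plate_right (a point): centre of the top of the right warming plate, a dark disc 98 mm across, 84 mm above the counter (x = 46, y = -60 mm in the warmer's frame)
- guard_right (a joint): hinge of the right guard, rad: 0 = shut flat on the panel, grows as its lower edge is lifted, stop at 1.75. A stiff friction hinge (about 0.035 N m): the guard stays where it is left and must be swung all the way down again. Fully open it overhangs the switch, leaning 25 degrees from vertical towards the robot
- guard_right_hinge (a point): middle of the right guard's hinge line, along the warmer's y, 2 mm above the top edge of the panel. From there the panel runs 90 mm down towards the robot, 35 degrees below horizontal; its normal leans 35 degrees from vertical towards the robot
- guard_right_pull (a point): on the right guard's orange pull, a block 22 mm along y, 10 along the guard, 24 high on its outer face; moves with it. Point: 76 mm from the hinge line, 16 mm above that face (18.5 above the hinge level), 8 below the pull's top. x: in the guard plate towards the hinge, y: along the hinge, z: out of the face. Guard: clear plate in grey frame, 4 thick, 62 wide, 4 to 85 mm from the hinge
- switch_right (a joint): right toggle switch, rad: 0 = off, bat leaning 20 degrees down the slope, towards the robot; 0.7 = on, bat leaning 20 degrees up the slope, towards the plates (a green bar marks that side of the well). It snaps over its middle (0.35) to the nearer end; about 3 to 7 N on the bat
- switch_right_base (a point): pivot of the right switch, on the floor of its well, 34 mm down the slope from the panel's top edge. The well is 22 mm deep at right angles to the panel, 54 mm wide (y, switch in the middle) and reaches from 24 mm up the slope to 42 mm down the slope from this point
- switch_right_tip (a point): top of the right switch's red bat, round, 7 to 10 mm thick, 21 mm long from the pivot; its tip stays 1 to 3 mm below the panel, so the guard shuts over it either way
Things that resemble listed ones, but are neither listed nor needed, are in the scene too. What is shaped like the tub but purple or yellow is not meant.

How it is judged:
By the outcome, as a careful person would: the job done as asked, in the order asked, and still so for the second after the job is handed in, with the robot touching nothing.
It also fails if it takes over 70 s, if anything falls off the work surface, if the arm or the gripper's body presses on something with over 40 N, if the wrist force passes 120 N, or if a joint passes its speed limit or range.

### The arm

A 6-joint arm with a two-finger parallel gripper is mounted at the origin on a cart in front of the work surface, level with it; the furniture and walls round the work are solid. World frame = base frame: x ahead of the robot, y to its left, z up, the work surface at z = 0. Lengths are in m, angles in degrees, forces in N, time in s.
With the tool pointing down it reaches from about 0.4 to 0.825 m from the base axis. Payload 7 kg.
Tool frame: the origin (TCP) lies between the finger pads; the fingertips stand 19 mm ahead of it and the grasp point (between the pads) is the TCP; z points along the fingers, y is the line along which they close (so a half turn about z gives the same grasp; the last joint's range is limited). The gripper opens to 88 mm and grips with 3 to 60 N. Pads are 19 mm wide; open, the fingers measure 130 mm over their backs; the gripper's body (78 mm by 193 mm) begins 47 mm behind the grasp point.
Start: joints at [-51.331, 20.546, 0.682, 0, -70.136, -16.507], TCP at [0.255, -0.625, 0.246] pointing down, gripper open.
Joint ranges: [-176.03, 176.03], [-82.01, 121.73], [-58.28, 71.71], [-173.87, 95.51], [-174.79, -0.11], [-173.66, 173.66]. Speed limits (degrees/s): [136.94, 136.94, 172.46, 180, 180, 180].

### API

Orientations are given as [roll, pitch, yaw] about the fixed x, y, z axes, in that order (R = Rz(yaw) Ry(pitch) Rx(roll)).
In Python, from plant import get_obs, snapshot, close_job, spot_in, spot_point gives the robot as it stands.
- The arm moves only by the tool play_rows, never from a script. Its argument "plan" is a list of rows, each a list of 6 numbers: the shift along the tool's x, y, z in cm, then the turn, a rotation vector about the tool's x, y, z in degrees. A call has 1 to 20 rows; each row shifts and turns the commanded pose from where the row before left it, along the tool's axes as they then stand; what a row does not reach is not made up. A row lasts 1/12 s, in which the tool goes at most 41.7 mm and 7.16 degrees, less where a joint would pass 70% of its speed; a pose out of reach is approached as far as the arm can. A call is refused whole if a number of a shift passes 4.17 or a number of a turn 7.16, either way. A call with a gripper value outside its range is refused whole. "grip" is the finger opening in cm, from 0 to 8.76, set as the call begins (left out, the last holds). The fingers move at their own pace and stop on an object; the grip force is fixed at half the most. Time passes only in rows, so rows that do not move let the fingers close. It gives the time, the measured TCP pose, the force, the opening and the grip force at its end, in the units of the state.
- get_obs(): the state, without advancing time (a new reading comes with each control period).
- snapshot(name): name is "scene" or "top"; returns a dict with "frame" (420x560x3 uint8, red, green, blue), "fx", "fy", "cx", "cy" (pixels), "position" and "attitude" of the camera in the world. Camera axes: x right, y down, z forward; pixel columns grow to the right and rows downward; lengths in m; the calibration is good to about 2 mm. A picture is of the moment at which its call begins. There is no depth.
- close_job(): hands the job in; it is judged then, once.
Trained networks look in the newest picture that a camera, given by its name, has taken for a name from the list of things; names that differ only in an ending like _2 or _b are one class to them, and where a whole thing is asked for, a point or a joint stands for the part that bears it (a point fixed in the world has none). Each returns a list of dicts, best first, with "score" (0 to 1); they miss things now and then, are a little off and sometimes report something else, mostly with a low value. They report only what shows in the picture. A call takes as long as a camera call. They do not tell look-alikes from the thing itself.
- spot_in(camera, thing): "position" ([x, y, z] in m, in world coordinates, good to about 4 mm: the middle of the surface that is visible of it).
- spot_point(camera, thing): "position" ([x, y, z] in m, in world coordinates, good to about 4 mm: a listed point, or the origin of a listed thing).
The state is a dict: "clock": time; "joint_pos": joint angles; "qvel": joint speeds; "tau": joint torques, N m; "tool_pos": TCP position; "orientation": TCP orientation; "force": force on the tool from outside, world axes, zero at the start; "moment": the same for the moment, N m; "opening": finger opening in m; "gripper_force": force on a finger pad.
Only numpy, scipy, OpenCV 4.12 (cv2) and the standard library are available. Lean on these libraries where they do the work, as an engineer would, in place of code of your own. Each camera call takes 0.05 s, during which the arm holds its last target. There are 200 camera calls.

## Working session

There is one attempt and no reset: what is moved stays moved. The work goes in short steps, Python scripts to look and compute and a tool call to move; the robot and the scene stay as the last step left them, time stands still between calls to the robot, and variables do not carry over. Pictures are saved under pics/ and viewed, at most 10 in all, crops included, and the job is handed in when it is done.

Besides the shell and the picture viewer there is one more tool, called after "Request:" by a JSON object that holds its "api" and its "payload", one argument or row to a line. play_rows: Moves the arm, as the interface text tells. Its arguments: {"type":"object","properties":{"plan":{"type":"array","items":{"type":"array","items":{"type":"number"}}},"grip":{"type":"number"}},"required":["plan"]}

```bash
ls; mkdir -p pics
python3 - <<'E'
from plant import *
import cv2,numpy as np
o=get_obs();print({k:np.round(v,3) for k,v in o.items()})
for c in("scene","top"):
    s=snapshot(c);cv2.imwrite(f"pics/{c}1.png",cv2.cvtColor(s["frame"],cv2.COLOR_RGB2BGR))
    print(c,s["fx"],s["cx"],s["cy"],np.round(s["position"],3),np.round(s["attitude"],3).tolist())
    for t in("mug","tub","warmer","spoon","salt"):
        print(t,[(np.round(d["position"],3).tolist(),round(d["score"],2)) for d in spot_in(c,t)[:3]])
    for t in("warmer","plate_left","plate_right","guard_left_hinge","guard_left_pull","switch_left_base","switch_left_tip","guard_right_hinge","guard_right_pull","switch_right_base","switch_right_tip"):
        print(t,[(np.round(d["position"],3).tolist(),round(d["score"],2)) for d in spot_point(c,t)[:2]])
E
```

```text
pics
{'clock': np.float64(0.0), 'joint_pos': array([-5.1331e+01,  2.0592e+01,  6.3200e-01, -1.9000e-02, -7.0135e+01,
       -1.6507e+01]), 'qvel': array([-0.086, -0.086,  0.054, -0.023,  0.003, -0.008]), 'tau': array([ 1.0000e-03, -5.8272e+01,  2.9306e+01,  6.9980e+00,  7.0000e-03,
       -0.0000e+00]), 'tool_pos': array([ 0.254, -0.625,  0.245]), 'orientation': array([ 1.79904e+02, -1.00000e-02, -1.57844e+02]), 'force': array([-0.471, -0.414, -0.508]), 'moment': array([ 0.025,  0.008, -0.001]), 'gripper_force': np.float64(0.0), 'opening': np.float64(0.088)}
scene 536.2644543517001 279.5608514749186 212.19405134757523 [0.1   0.677 0.734] [-128.376, -0.013, -145.893]
mug [([0.594, -0.133, 0.125], 0.97)]
tub [([0.423, 0.212, 0.07], 0.71), ([0.565, 0.192, 0.072], 0.64), ([0.582, 0.004, 0.149], 0.62)]
warmer [([0.52, -0.015, 0.061], 0.88)]
spoon [([0.541, 0.093, 0.007], 0.63), ([0.521, -0.007, 0.068], 0.25)]
salt [([0.527, -0.229, 0.079], 0.7)]
warmer [([0.545, -0.076, -0.001], 0.93)]
plate_left [([0.586, -0.014, 0.085], 0.84)]
plate_right [([0.597, -0.132, 0.082], 0.7)]
guard_left_hinge
[... 628 characters left out ...]
)]
spoon [([0.542, 0.095, 0.005], 0.71)]
salt [([0.53, -0.225, 0.086], 0.79)]
warmer [([0.541, -0.073, -0.004], 0.61), ([0.598, -0.126, 0.089], 0.59)]
plate_left [([0.588, -0.013, 0.085], 0.9)]
plate_right [([0.595, -0.131, 0.088], 0.94)]
guard_left_hinge [([0.514, -0.016, 0.074], 0.77)]
guard_left_pull [([0.45, -0.024, 0.053], 0.88), ([0.598, -0.132, 0.088], 0.7)]
switch_left_base [([0.5, -0.017, 0.042], 0.64), ([0.458, -0.142, 0.051], 0.24)]
switch_left_tip []
guard_right_hinge [([0.529, -0.138, 0.079], 0.59)]
guard_right_pull [([0.457, -0.142, 0.05], 0.56), ([0.51, -0.137, 0.042], 0.43)]
switch_right_base [([0.512, -0.142, 0.04], 0.58), ([0.537, -0.236, -0.003], 0.44)]
switch_right_tip []
```

Run:
```python
import cv2
for c in("scene","top"):
    i=cv2.imread(f"pics/{c}1.png"); 
    cv2.imwrite(f"pics/{c}1v.png",cv2.resize(i,(784,588),interpolation=cv2.INTER_CUBIC))
```

```text
(no output)
```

View pics/scene1v.png

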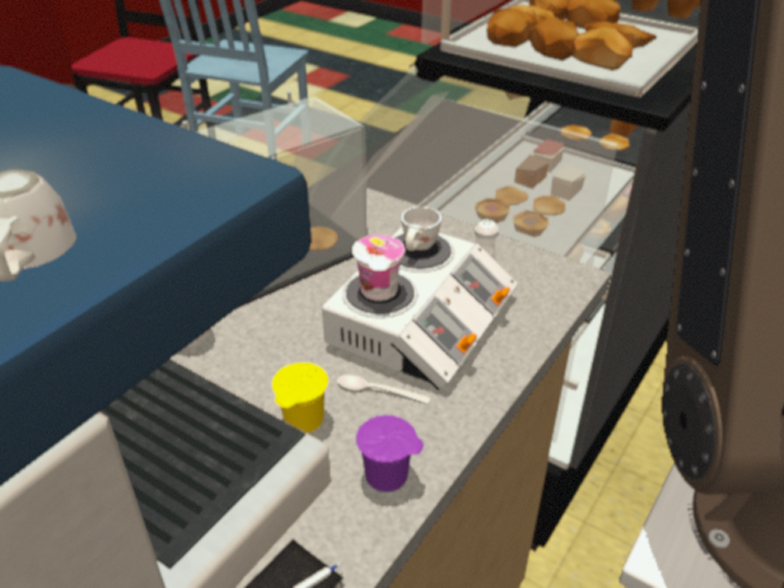

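View pics/top1v.png

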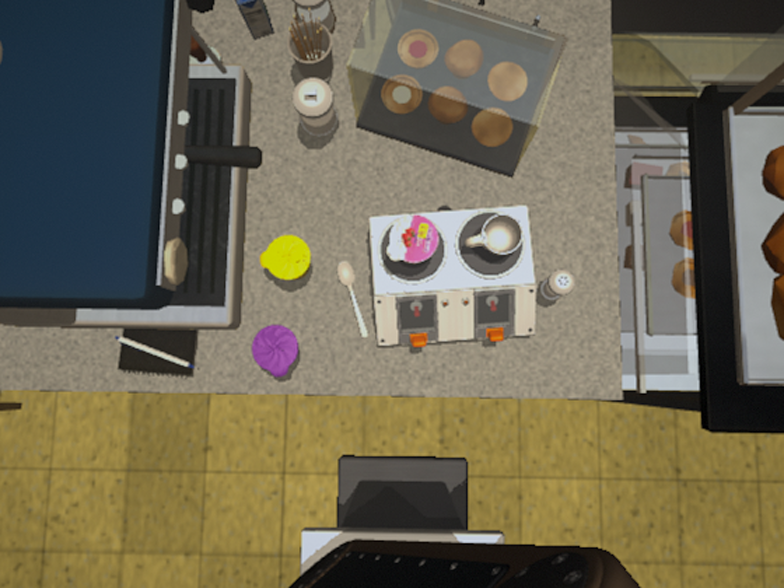

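The top view (scaled) shows the mug on the right plate at about (500,235) px, and the tub on the left plate at about (415,240). The right guard's orange pull is at (495,335) and its red bat is at (493,305), so the **right** guard and switch are the ones to work. The yellow and purple tubs are look-alikes. A black tray stand at (700,430) is near the arm's start.

```bash
cat > h.py <<'E'
from plant import *
import numpy as np
from scipy.spatial.transform import Rotation as R
from scipy.optimize import least_squares
c35,s35=np.cos(np.radians(35)),np.sin(np.radians(35))
d=np.array([-c35,0,-s35]); n=np.array([-s35,0,c35])
HX=-.0253
def model(hx=HX):
    m={}
    for s,y in(("left",.06),("right",-.06)):
        top=np.array([hx,y,.078]); h=top+.002*n
        m["plate_"+s]=np.array([.046,y,.084]); m[f"guard_{s}_hinge"]=h
        m[f"guard_{s}_pull"]=h+.076*d+.0185*n; m[f"switch_{s}_base"]=top+.034*d-.022*n
    return m
def W(p,q):  # warmer frame -> world, q=(x,y,yaw,..)
    return R.from_euler("z",q[2]).apply(p)+[q[0],q[1],0]
def rows(pos,rpy,cur=None):
    "shift in tool axes (cm) and rotvec (deg) from present pose to the target"
    o=get_obs(); p,r=(o["tool_pos"],R.from_euler("xyz",o["orientation"],degrees=True)) if cur is None else cur
    t=R.from_euler("xyz",rpy,degrees=True) if not isinstance(rpy,R) else rpy
    return np.round(r.inv().apply(np.array(pos)-p)*100,2),np.round((r.inv()*t).as_rotvec(degrees=True),2)
E
python3 - <<'E'
from h import *
obs=[]
cams={}
for k in range(2):
  for c in("scene","top"):
    cams[c]=snapshot(c)
    for t in model():
        r=spot_point(c,t)
        if r and r[0]["score"]>.4: obs.append((t,r[0]["position"]))
def f(q):
    m=model(q[3]); return np.concatenate([(W(m[t],q)-p) for t,p in obs])/.004
s=least_squares(f,[.54,-.075,.09,HX],loss="soft_l1");print("fit",s.x,np.degrees(s.x[2]),s.cost,len(obs))
q=s.x;m=model(q[3])
for t in m:
    if"right"in t:print(t,np.round(W(m[t],q),4))
def ray(c,u,v):
    s=cams[c];dd=np.array([(u-s["cx"])/s["fx"],(v-s["cy"])/s["fy"],1]);return np.array(s["position"]),R.from_euler("xyz",s["attitude"],degrees=True).apply(dd/np.linalg.norm(dd))
def tri(a,b):
    (p1,d1),(p2,d2)=ray("scene",*a),ray("top",*b)
    t=np.linalg.lstsq(np.c_[d1,-d2],p2-p1,rcond=None)[0];return p1+t[0]*d1,p2+t[1]*d2
print(tri((475,86),(500,307)))
# pixel checks
for c in cams:
    s_=cams[c];Rc=R.from_euler("xyz",s_["attitude"],degrees=True)
    for t in("guard_right_pull","guard_left_pull","guard_right_hinge"):
        p=Rc.inv().apply(W(m[t],q)-s_["position"]);print(c,t,np.round([s_["cx"]+s_["fx"]*p[0]/p[2],s_["cy"]+s_["fy"]*p[1]/p[2]],1)*1.4)
E
```

```text
fit [ 0.54488811 -0.07404477  0.0890161  -0.02192634] 5.100246899254887 11.346598521953622 31
plate_right [ 0.596  -0.1297  0.084 ]
guard_right_hinge [ 0.5272 -0.1359  0.0796]
guard_right_pull [ 0.4547 -0.1423  0.0512]
switch_right_base [ 0.5132 -0.1371  0.0405]
(array([ 0.33314604, -0.35496597,  0.27220449]), array([ 0.33206907, -0.35530601,  0.27242176]))
scene guard_right_pull [503.58 290.92]
scene guard_left_pull [470.12 337.96]
scene guard_right_hinge [459.9  261.38]
top guard_right_pull [496.86 336.14]
top guard_left_pull [419.86 341.88]
top guard_right_hinge [494.9  287.42]
```

```bash
cat >> h.py <<'E'
Q=np.array([.5449,-.0740,.0890]); HX=-.0219
M=model(HX)
RW=R.from_euler("z",Q[2])
def tool(t):  # tilt t deg from vertical: tool z leans to the back, tool y = warmer +y
    t=np.radians(t); z=np.array([np.sin(t),0,-np.cos(t)]); y=np.array([0,1.,0])
    return RW*R.from_matrix(np.c_[np.cross(y,z),y,z])
def P(dd,nn,y=0): # world point: dd metres down guard from right hinge, nn above hinge level, y off centre
    return W(M["guard_right_hinge"]+dd*d+nn*n+np.array([0,y,0]),Q)
def path(wps,cur=None):
    o=get_obs(); cur=cur or (o["tool_pos"],R.from_euler("xyz",o["orientation"],degrees=True))
    for pos,r in wps:
        s,w=rows(pos,r,cur); k=int(np.ceil(max(np.abs(s).max()/4,np.abs(w).max()/6.5,np.linalg.norm(s)/4.1,np.linalg.norm(w)/6.9)))
        print(np.round(pos,3),"total",s,w,"x",k,np.round(s/k,2),np.round(w/k,2)); cur=(np.array(pos),r)
E
python3 - <<'E'
from h import *
o=get_obs();r0=R.from_euler("xyz",o["orientation"],degrees=True)
path([((.2,-.5,.34),r0),((.26,-.3,.34),r0),((.36,-.15,.28),r0),((.36,-.15,.28),tool(0)),((.36,-.15,.28),tool(35)),(P(.076,.12),tool(35))])
E
```

```text
[ 0.2  -0.5   0.34] total [ 0.34 13.65 -9.44] [0. 0. 0.] x 5 [ 0.07  2.73 -1.89] [0. 0. 0.]
[ 0.26 -0.3   0.34] total [-13.1   16.26   0.  ] [0. 0. 0.] x 6 [-2.18  2.71  0.  ] [0. 0. 0.]
[ 0.36 -0.15  0.28] total [-14.92  10.12   6.  ] [0. 0. 0.] x 5 [-2.98  2.02  1.2 ] [0. 0. 0.]
[ 0.36 -0.15  0.28] total [0. 0. 0.] [ 0.    0.   17.06] x 3 [0. 0. 0.] [0.   0.   5.69]
[ 0.36 -0.15  0.28] total [0. 0. 0.] [  0. -35.   0.] x 6 [0. 0. 0.] [ 0.   -5.83  0.  ]
[ 0.397 -0.147  0.134] total [ 5.34 -0.07 14.04] [0. 0. 0.] x 4 [ 1.34 -0.02  3.51] [0. 0. 0.]
```

Request:
{"api": "play_rows", "payload": {
  "plan": [
    [0.07,2.73,-1.89,0,0,0],
    [0.07,2.73,-1.89,0,0,0],
    [0.07,2.73,-1.89,0,0,0],
    [0.07,2.73,-1.89,0,0,0],
    [0.07,2.73,-1.89,0,0,0],
    [-2.2,2.7,0,0,0,0],
    [-2.2,2.7,0,0,0,0],
    [-2.2,2.7,0,0,0,0],
    [-2.2,2.7,0,0,0,0],
    [-2.2,2.7,0,0,0,0],
    [-2.2,2.7,0,0,0,0],
    [-3,2,1.2,0,0,0],
    [-3,2,1.2,0,0,0],
    [-3,2,1.2,0,0,0],
    [-3,2,1.2,0,0,0],
    [-3,2,1.2,0,0,0]
  ],
  "grip": 4.5
}}

```text
clock: 4.83
tool_pos: [0.3627, -0.1493, 0.2802]
orientation: [-180.0, 0.1, -157.8]
force: [1.0, -0.6, -0.3]
opening: 0.0449
gripper_force: 0.0
```

Request:
{"api": "play_rows", "payload": {
  "plan": [
    [0,0,0,0,0,5.7],
    [0,0,0,0,0,5.7],
    [0,0,0,0,0,5.7],
    [0,0,0,0,-6,0],
    [0,0,0,0,-6,0],
    [0,0,0,0,-6,0],
    [0,0,0,0,-6,0],
    [0,0,0,0,-6,0],
    [0,0,0,0,-5,0],
    [0,0,0,0,0,0]
  ]
}}

```text
clock: 5.67
tool_pos: [0.3589, -0.1512, 0.2781]
orientation: [179.9, 35.3, -175.0]
force: [-1.6, 0.1, -0.7]
opening: 0.0447
gripper_force: 0.0
```

Run:
```python
from h import *
o=get_obs();print(o["clock"],o["joint_pos"],o["tool_pos"],o["orientation"],o["force"],o["opening"])
path([(P(.076,.12),tool(35)),(P(.076,.025),tool(35))])
```

```text
5.6667 [  8.90726024 -31.97248875 -50.80350467   3.68265463 -35.99289826
 -96.20302467] [ 0.35892919 -0.15120521  0.27809628] [ 179.88484391   35.2899918  -175.03835234] [-1.63403734  0.12581053 -0.74092527] 0.04465477055822934
[ 0.397 -0.147  0.134] total [ 5.21  0.02 13.93] [ 0.04  0.29 -0.11] x 4 [1.3  0.   3.48] [ 0.01  0.07 -0.03]
[ 0.451 -0.143  0.057] total [-0.  -0.   9.5] [0. 0. 0.] x 3 [-0.   -0.    3.17] [0. 0. 0.]
```

Request:
{"api": "play_rows", "payload": {
  "plan": [
    [1.3,0,3.5,0,0,0],
    [1.3,0,3.5,0,0,0],
    [1.3,0,3.5,0,0,0],
    [1.3,0,3.4,0,0,0],
    [0,0,0,0,0,0]
  ]
}}

```text
clock: 6.08
tool_pos: [0.3991, -0.1541, 0.129]
orientation: [179.3, 33.9, -175.1]
force: [-0.4, 0.3, -1.8]
opening: 0.0452
gripper_force: 0.0
```

Run:
```python
from h import *
import cv2
o=get_obs();print(o["clock"],o["joint_pos"],o["tool_pos"],o["orientation"],o["force"],o["opening"])
for c in("scene","top"):
    s=snapshot(c);cv2.imwrite(f"pics/{c}2.png",cv2.cvtColor(s["frame"],cv2.COLOR_RGB2BGR))
    print(c,[(np.round(x["position"],4),round(x["score"],2)) for x in spot_point(c,"guard_right_pull")[:2]])
a=cv2.imread("pics/scene2.png")[120:280,240:440];b=cv2.imread("pics/top2.png")[130:280,250:420]
cv2.imwrite("pics/c2.png",np.hstack([cv2.resize(a,(400,320),interpolation=2)*1,cv2.resize(b,(363,320),interpolation=2)]))
path([(P(.076,.025),tool(35))])
```

```text
6.0833 [  4.28741077  -9.64863848 -58.2054      -7.86411792  -7.63320627
 -81.71183248] [ 0.39909907 -0.15406545  0.12897458] [ 179.28959392   33.88851967 -175.11894717] [-0.37345792  0.25383809 -1.807579  ] 0.04521659829425795
scene [(array([ 0.4509, -0.14  ,  0.0529]), 0.94), (array([ 0.5468, -0.077 , -0.001 ]), 0.62)]
top [(array([ 0.4568, -0.1431,  0.049 ]), 0.6)]
[ 0.451 -0.143  0.057] total [0.65 0.55 9.73] [0.6  0.08 0.01] x 3 [0.22 0.18 3.24] [0.2  0.03 0.  ]
```

View pics/c2.png

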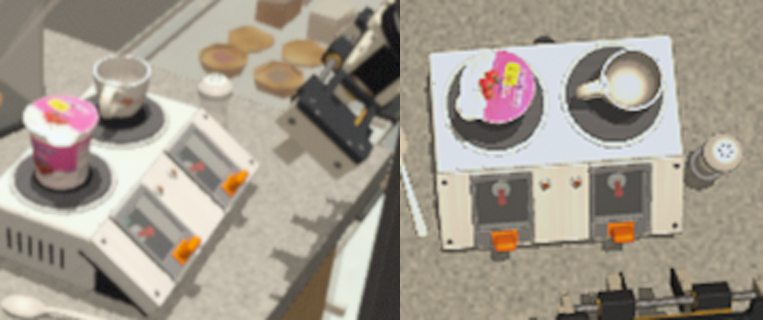

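The crops show the gripper hovering in front of the right guard, but joint 3 is at its limit, so a 35° tilt is out of range here. I'll fit the arm geometry from the recorded poses to find a tilt it can reach.

```bash
cat >> h.py <<'E'
LO=np.array([-176.03,-82.01,-58.28,-173.87,-174.79,-.11]);LO[5]=-173.66
HI=np.array([176.03,121.73,71.71,95.51,-.11,173.66])
S=[([-51.331,20.546,.682,0,-70.136,-16.507],[.255,-.625,.246],[180,0,-157.844]),
([8.907,-31.972,-50.804,3.683,-35.993,-96.203],[.35893,-.15121,.2781],[179.885,35.29,-175.038]),
([4.287,-9.649,-58.205,-7.864,-7.633,-81.712],[.39910,-.15407,.12897],[179.290,33.889,-175.119])]
def fk(j,k):
    a1,d1,a2,e,f,b,L=k; t=np.radians(j)
    ry=lambda a:R.from_euler("y",a,degrees=True); rz=lambda a:R.from_euler("z",a,degrees=True)
    ra=rz(j[0])*ry(j[1]); rf=rz(j[0])*ry(90+j[1]-j[2])
    w=rz(j[0]).apply([a1,-b,d1])+ra.apply([0,0,a2])+rf.apply([-e,0,f])
    r=rf*rz(SG[0]*j[3])*ry(-j[4])*rz(SG[1]*j[5]+SG[2])
    return w+r.apply([0,0,L]),r
SG=[1,1,90]
E
python3 - <<'E'
import h
from h import *
import itertools
for sg in itertools.product([1,-1],[1,-1],[0,90,180,270]):
    h.SG=list(sg)
    e=[ (fk(j,[0]*7)[1].inv()*R.from_euler("xyz",o,degrees=True)).magnitude()*57.3 for j,p,o in S]
    if max(e)<20: print(sg,np.round(e,2)); best=sg
h.SG=list(best)
f=lambda k:np.r_[np.concatenate([(fk(j,k)[0]-p)/.001 for j,p,o in S]),np.array([k[0],k[3]])/.05]
for x0 in([0,.35,.4,0,.4,.19,.2],[0,.3,.5,0,.5,.19,.25]):
    s=least_squares(f,x0);print(np.round(s.x,4),s.cost)
E
```

```text
(1, -1, 270) [1.000e-02 7.370e+00 1.573e+01]
(-1, -1, 270) [0.01 0.   0.  ]
[-0.0923  0.2817  0.6402 -0.0237  0.5561  0.1905  0.4232] 4.1162951090046676
[-0.0923  0.2817  0.6402 -0.0237  0.5561  0.1905  0.4232] 4.116295109004739
```

Request:
{"api": "play_rows", "payload": {
  "plan": [
    [0,0,-3.5,0,0,0],
    [0,0,-3.5,0,0,0],
    [0,0,-3,0,6,0],
    [0,0,0,0,6,0],
    [0,0,0,0,6,0],
    [0,0,0,0,0,0]
  ]
}}

```text
clock: 6.78
tool_pos: [0.3505, -0.16, 0.2213]
orientation: [179.7, 18.5, -174.6]
force: [0.4, 0.5, 0.8]
opening: 0.0451
gripper_force: 0.0
```

```bash
python3 -c "
from h import *
o=get_obs();print(o['clock'],o['joint_pos'].round(3).tolist(),o['tool_pos'].round(5).tolist(),o['orientation'].round(3).tolist())"
```

```text
6.7833 [4.72, -18.647, -44.841, -0.789, -45.345, -88.804] [0.35053, -0.15996, 0.22127] [179.653, 18.469, -174.604]
```

Request:
{"api": "play_rows", "payload": {
  "plan": [
    [-4,0,0,0,5,0],
    [-4,0,0,0,5,0],
    [-4,0,0,0,5,0],
    [0,0,0,0,0,0]
  ]
}}

```text
clock: 7.12
tool_pos: [0.4729, -0.1485, 0.2415]
orientation: [179.7, 2.7, -174.5]
force: [2.6, -0.6, -2.0]
opening: 0.0449
gripper_force: 0.0
```

```bash
python3 -c "
from h import *
o=get_obs();print(o['clock'],o['joint_pos'].round(3).tolist(),o['tool_pos'].round(5).tolist(),o['orientation'].round(3).tolist())"
```

```text
7.1167 [5.1, 2.144, -23.253, -0.333, -61.895, -89.401] [0.47286, -0.14851, 0.2415] [179.727, 2.71, -174.458]
```

```bash
cat >> h.py <<'E'
SG=[-1,-1,270]
S+=[([4.72,-18.647,-44.841,-.789,-45.345,-88.804],[.35053,-.15996,.22127],[179.653,18.469,-174.604]),
([5.1,2.144,-23.253,-.333,-61.895,-89.401],[.47286,-.14851,.2415],[179.727,2.71,-174.458])]
_f=lambda k:np.r_[np.concatenate([(fk(j,k)[0]-p)/.001 for j,p,o in S]),np.array([k[0],k[3]])/.3]
_s=least_squares(_f,[0,.35,.4,0,.4,.19,.2]);K=_s.x
def ik(pos,r,j0=(5,-10,-40,0,-40,-88)):
    def f(j):
        p,q=fk(j,K); return np.r_[(p-pos)/.001,(q.inv()*r).as_rotvec(degrees=True)/.3]
    s=least_squares(f,np.clip(j0,LO+.01,HI-.01),bounds=(LO,HI))
    return s.x,np.sqrt(np.mean(s.fun**2))
E
python3 - <<'E'
from h import *
print(K.round(4),_s.cost)
for nm,dd,nn in(("pull",.076,.026),("bat",.052,.010),("pullhi",.076,.06)):
  for t in(0,10,15,20,25,30,35,45,60):
    j,e=ik(P(dd,nn),tool(t)); print(nm,t,j.round(1),round(e,1))
E
```

```text
Traceback (most recent call last):
NameError: name '_s' is not defined
```

Run:
```python
from h import *
import h
print(K.round(4),h._s.cost)
for nm,dd,nn in(("pull",.076,.026),("bat",.052,.010),("pullhi",.076,.06)):
  for t in(0,10,15,20,25,30,35,45,60):
    j,e=ik(P(dd,nn),tool(t)); print(nm,t,j.round(1),round(e,1))
```

```text
[-0.0599  0.2476  0.6048 -0.0139  0.5324  0.1913  0.3701] 24.581859766096613
pull 0 [  6.3  14.2 -34.1  -0.  -41.7 -91.2] 0.0
pull 10 [  6.5   9.7 -41.2   0.5 -29.1 -91.8] 0.0
pull 15 [  6.6   7.9 -44.8   1.1 -22.3 -92.5] 0.0
pull 20 [  6.8   6.5 -48.4   2.2 -15.1 -93.8] 0.0
pull 25 [  7.    5.6 -51.9   6.1  -7.5 -97.8] 0.0
pull 30 [   7.     5.3  -55.    82.    -0.9 -173.7] 0.7
pull 35 [   5.3    6.6  -58.2 -173.9   -9.7   83.8] 1.6
pull 45 [  -2.8   10.8  -58.3 -152.   -21.4   69.9] 9.8
pull 60 [ -19.5   26.6  -58.3 -139.3  -53.5   78.8] 18.6
bat 0 [  6.2  16.3 -30.9  -0.  -42.8 -91.1] 0.0
bat 10 [  6.4  11.9 -38.1   0.5 -30.  -91.7] 0.0
bat 15 [  6.5  10.2 -41.7   0.9 -23.1 -92.2] 0.0
bat 20 [  6.7   8.8 -45.4   1.9 -15.9 -93.3] 0.0
bat 25 [  6.8   7.9 -48.9   5.1  -8.2 -96.6] 0.0
bat 30 [   6.9    7.6  -52.4   82.1   -0.9 -173.7] 0.2
bat 35 [   5.4    8.6  -55.3 -173.9   -8.8   83.7] 1.5
bat 45 [   1.8   12.1  -58.3 -167.2  -22.9   80.7] 6.0
bat 60 [ -13.5   26.   -58.3 -147.8  -52.1   80.4] 15.8
pullhi 0 [  6.4  10.2 -35.   -0.  -44.8 -91.3] 0.0
pullhi 10 [  6.6   5.3 -41.9   0.5 -32.8 -91.9] 0.0
pullhi 15 [  6.7   3.2 -45.4   1.  -26.4 -92.4] 0.0
pullhi 20 [  6.9   1.5 -49.    1.9 -19.6 -93.5] 0.0
pullhi 25 [  7.1   0.1 -52.5   4.  -12.4 -95.8] 0.0
pullhi 30 [   7.4   -0.6  -56.1   14.3   -4.6 -106.3] 0.0
pullhi 35 [ 5.900e+00 -1.000e-01 -5.830e+01 -1.721e+02 -2.300e+00  8.140e+01] 1.9
pullhi 45 [  -4.3    4.7  -58.3 -137.   -16.6   55.7] 10.7
pullhi 60 [ -22.4   20.3  -58.3 -131.5  -48.7   72. ] 19.9
```

```bash
cat >> h.py <<'E'
def G(th,dd=.076,nn=.027,y=0): # point fixed to the guard, guard opened th deg
    a=np.radians(th); D=np.cos(a)*d+np.sin(a)*n; N=np.cos(a)*n-np.sin(a)*d
    return W(M["guard_right_hinge"]+dd*D+nn*N+np.array([0,y,0]),Q)
E
python3 - <<'E'
from h import *
path([(P(.076,.08),tool(22)),(P(.076,.027),tool(22))])
j=(6.6,8,-44,1,-22,-92)
for th in range(0,66,10):
    j,e=ik(G(th),tool(22-th),j);print(th,j.round(1),round(e,2))
path([(G(t),tool(22-t)) for t in range(6,67,6)],(G(0),tool(22)))
E
```

```text
[ 0.42  -0.145  0.102] total [ 5.93  0.76 13.73] [  0.37 -19.29   0.39] x 4 [1.48 0.19 3.43] [ 0.09 -4.82  0.1 ]
[ 0.45  -0.143  0.058] total [-1.19 -0.    5.16] [0. 0. 0.] x 2 [-0.6  -0.    2.58] [0. 0. 0.]
0 [  6.9   5.9 -49.8   3.1 -12.3 -94.7] 0.0
10 [  6.6   7.2 -42.3   0.6 -28.5 -92. ] 0.0
20 [  6.4  10.4 -34.6   0.1 -42.9 -91.3] 0.0
30 [  6.2  14.9 -27.   -0.2 -56.1 -91. ] 0.0
40 [  6.   20.3 -19.3  -0.3 -68.4 -90.8] 0.0
50 [  5.9  26.1 -11.8  -0.4 -80.  -90.7] 0.0
60 [  5.9  32.3  -4.6  -0.5 -91.1 -90.6] 0.0
[ 0.448 -0.143  0.066] total [-0.14 -0.   -0.83] [ 0.  6. -0.] x 1 [-0.14 -0.   -0.83] [ 0.  6. -0.]
[ 0.447 -0.143  0.075] total [-0.14  0.   -0.83] [-0.  6. -0.] x 1 [-0.14  0.   -0.83] [-0.  6. -0.]
[ 0.447 -0.143  0.083] total [-0.14 -0.   -0.83] [0. 6. 0.] x 1 [-0.14 -0.   -0.83] [0. 6. 0.]
[ 0.448 -0.143  0.092] total [-0.14  0.   -0.83] [0. 6. 0.] x 1 [-0.14  0.   -0.83] [0. 6. 0.]
[ 0.45  -0.143  0.1  ] total [-0.14  0.   -0.83] [ 0.  6. -0.] x 1 [-0.14  0.   -0.83] [ 0.  6. -0.]
[ 0.452 -0.143  0.108] total [-0.14 -0.   -0.83] [-0.  6.  0.] x 1 [-0.14 -0.   -0.83] [-0.  6.  0.]
[ 0.455 -0.142  0.116] total [-0.14  0.   -0.83] [0. 6. 0.] x 1 [-0.14  0.   -0.83] [0. 6. 0.]
[ 0.46  -0.142  0.123] total [-0.14  0.   -0.83] [ 0.  6. -0.] x 1 [-0.14  0.   -0.83] [ 0.  6. -0.]
[ 0.464 -0.141  0.13 ] total [-0.14  0.   -0.83] [0. 6. 0.] x 1 [-0.14  0.   -0.83] [0. 6. 0.]
[ 0.47  -0.141  0.136] total [-0.14 -0.   -0.83] [0. 6. 0.] x 1 [-0.14 -0.   -0.83] [0. 6. 0.]
[ 0.476 -0.14   0.142] total [-0.14 -0.   -0.83] [0. 6. 0.] x 1 [-0.14 -0.   -0.83] [0. 6. 0.]
```

Request:
{"api": "play_rows", "payload": {
  "plan": [
    [1.2,0.15,2.75,0.1,-3.9,0.1],
    [1.2,0.15,2.75,0.1,-3.9,0.1],
    [1.2,0.15,2.75,0.1,-3.9,0.1],
    [1.2,0.15,2.75,0.1,-3.9,0.1],
    [1.2,0.15,2.75,0.1,-3.9,0.1],
    [0,0,0,0,0,0],
    [0,0,0,0,0,0]
  ]
}}

```text
clock: 7.7
tool_pos: [0.4291, -0.1439, 0.1016]
orientation: [179.9, 22.0, -175.1]
force: [1.0, -0.9, 0.6]
opening: 0.0453
gripper_force: 0.0
```

Run:
```python
from h import *
o=get_obs();print(o["clock"],o["joint_pos"].round(1),o["tool_pos"],o["orientation"],o["force"],o["opening"])
j=o["joint_pos"];print("model err mm",((fk(j,K)[0]-o["tool_pos"])*1e3).round(1))
path([(P(.076,.027),tool(22))])
```

```text
7.7 [  7.2  -1.1 -54.5   3.2 -14.6 -95.2] [ 0.42909766 -0.14394141  0.10155213] [ 179.92487595   22.03776876 -175.14282499] [ 1.00414231 -0.88567735  0.60995647] 0.04532092208506713
model err mm [-34.2  -4.2 -28. ]
[ 0.45  -0.143  0.058] total [-0.3  -0.06  4.8 ] [-0.02  0.04 -0.22] x 2 [-0.15 -0.03  2.4 ] [-0.01  0.02 -0.11]
```

```bash
cat >> h.py <<'E'
S+=[([7.2,-1.1,-54.5,3.2,-14.6,-95.2],[.4291,-.14394,.10155],[179.925,22.038,-175.143])]
o_=get_obs()
S[-1]=(o_["joint_pos"].tolist(),o_["tool_pos"].tolist(),o_["orientation"].tolist())
E
python3 - <<'E'
from h import *
for s in S: print(s)
import h
f=h._f
for x0 in([0,.35,.4,0,.4,.19,.2],[.1,.3,.5,.05,.5,.19,.25]):
    s=least_squares(f,x0);print(s.x.round(4),s.cost);print(s.fun.round(1))
E
```

```text
([-51.331, 20.546, 0.682, 0, -70.136, -16.507], [0.255, -0.625, 0.246], [180, 0, -157.844])
([8.907, -31.972, -50.804, 3.683, -35.993, -96.203], [0.35893, -0.15121, 0.2781], [179.885, 35.29, -175.038])
([4.287, -9.649, -58.205, -7.864, -7.633, -81.712], [0.3991, -0.15407, 0.12897], [179.29, 33.889, -175.119])
([4.72, -18.647, -44.841, -0.789, -45.345, -88.804], [0.35053, -0.15996, 0.22127], [179.653, 18.469, -174.604])
([5.1, 2.144, -23.253, -0.333, -61.895, -89.401], [0.47286, -0.14851, 0.2415], [179.727, 2.71, -174.458])
([7.190509324536782, -1.120638508570309, -54.53729411710517, 3.1802681438256877, -14.580764841100617, -95.24102391694686], [0.42909765755892665, -0.1439414052148003, 0.10155213202174156], [179.92487595333412, 22.037768759323534, -175.14282499264183])
[-0.0028  0.1899  0.5821  0.0056  0.4698  0.1914  0.3311] 400.30685048812677
[ -1.3   1.6   3.5  -5.    0.3 -11.1  13.   -0.9  11.5   3.7   0.4   3.7
   3.6   0.6   2.9 -13.2  -1.2 -10.5  -0.    0. ]
[-0.0028  0.1899  0.5821  0.0056  0.4698  0.1914  0.3311] 400.3068504881295
[ -1.3   1.6   3.5  -5.    0.3 -11.1  13.   -0.9  11.5   3.7   0.4   3.7
   3.6   0.6   2.9 -13.2  -1.2 -10.5  -0.    0. ]
```

```bash
python3 - <<'E'
s=open("h.py").read()
s=s.replace("a1,d1,a2,e,f,b,L=k","a1,d1,a2,e,f,b,L,g=k").replace("return w+r.apply([0,0,L]),r","return w+(rf*rz(SG[0]*j[3])*ry(-j[4])).apply([g,0,L]),r").replace(".4,.19,.2])",".4,.19,.2,0])")
s=s.replace('o_=get_obs()\nS[-1]=(o_["joint_pos"].tolist(),o_["tool_pos"].tolist(),o_["orientation"].tolist())\n','').replace("S+=[([7.2,-1.1,-54.5,3.2,-14.6,-95.2]","S+=[([7.1905,-1.1206,-54.5373,3.1803,-14.5808,-95.2410]")
a,b=s.split("S+=[([7.1905"); 
i=a.index("_f=lambda"); s=a[:i]+"S+=[([7.1905"+b.rstrip()+"\n"+a[i:]
open("h.py","w").write(s)
E
python3 - <<'E'
from h import *
import h
print(K.round(4),h._s.cost,h._s.fun.round(1))
j=(6.6,8,-44,1,-22,-92)
for th in range(0,66,15):
    j,e=ik(G(th),tool(22-th),j);print(th,j.round(1),round(e,2))
for t in(20,22,25,28): j,e=ik(P(.052,.01),tool(t),(6.6,8,-50,1,-10,-92));print("bat",t,j.round(1),round(e,2))
E
```

```text
[-0.0134  0.1832  0.5776  0.0097  0.4701  0.1913  0.3262 -0.0101] 385.68194041061724 [ -1.5   2.    1.3  -6.3   0.9  -7.9  12.1  -2.4  12.6   4.7   0.4   4.3
   4.7   0.7   0.7 -12.8  -0.4 -11.1  -0.    0. ]
0 [  6.7   6.5 -53.    4.   -8.5 -95.4] 0.0
15 [  6.4   8.1 -41.8   0.3 -33.1 -91.6] 0.0
30 [  6.2  13.6 -30.5  -0.2 -53.9 -91. ] 0.0
45 [  6.   21.1 -19.5  -0.4 -72.4 -90.7] 0.0
60 [  5.9  29.7  -8.9  -0.5 -89.4 -90.6] 0.0
bat 20 [  6.5   9.3 -48.4   2.3 -12.3 -93.6] 0.0
bat 22 [  6.5   9.  -49.8   3.4  -9.2 -94.7] 0.0
bat 25 [  6.5   8.7 -51.9   7.6  -4.4 -98.8] 0.0
bat 28 [ 5.300e+00  9.000e+00 -5.300e+01  5.700e+01 -1.000e-01 -1.472e+02] 0.03
```

Run:
```python
from h import *
path([(P(.076,.055),tool(18)),(P(.076,.0275),tool(18))])
```

```text
[ 0.434 -0.144  0.081] total [ 0.33 -0.06  2.07] [-0.01  4.04 -0.22] x 1 [ 0.33 -0.06  2.07] [-0.01  4.04 -0.22]
[ 0.45  -0.143  0.059] total [-0.8   0.    2.63] [0. 0. 0.] x 1 [-0.8   0.    2.63] [0. 0. 0.]
```

Request:
{"api": "play_rows", "payload": {
  "plan": [
    [0.3,-0.06,2.1,0,4,-0.2],
    [-0.4,0,1.3,0,0,0],
    [-0.4,0,1.3,0,0,0],
    [0,0,0,0,0,0],
    [0,0,0,0,0,0]
  ]
}}

```text
clock: 8.12
tool_pos: [0.4535, -0.1424, 0.0594]
orientation: [180.0, 18.1, -174.9]
force: [-0.5, -0.3, -0.7]
opening: 0.0449
gripper_force: 0.0
```

Run:
```python
from h import *
import cv2
o=get_obs();print(o["clock"],o["joint_pos"].round(1),o["tool_pos"],o["orientation"],o["force"],o["opening"])
path([(P(.076,.0275),tool(18))])
for c in("scene","top"):
    s=snapshot(c);cv2.imwrite(f"pics/{c}3.png",cv2.cvtColor(s["frame"],cv2.COLOR_RGB2BGR))
a=cv2.imread("pics/scene3.png")[140:260,270:420];b=cv2.imread("pics/top3.png")[150:260,270:408]
cv2.imwrite("pics/c3.png",np.hstack([cv2.resize(a,(400,320),interpolation=2),cv2.resize(b,(400,320),interpolation=2)]))
```

```text
8.1167 [  6.8   7.5 -51.8   2.4 -12.6 -94. ] [ 0.45345487 -0.14240689  0.05940643] [ 179.98567344   18.09796004 -174.94805099] [-0.50917879 -0.26958519 -0.72949671] 0.04487386705174946
[ 0.45  -0.143  0.059] total [ 0.4   0.   -0.04] [-0.    0.1  -0.05] x 1 [ 0.4   0.   -0.04] [-0.    0.1  -0.05]
```

View pics/c3.png

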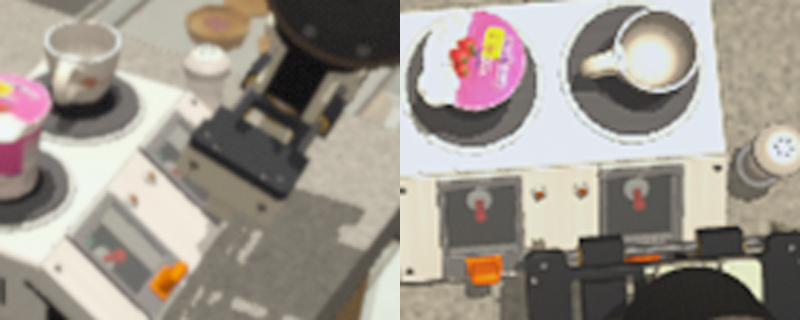

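The pull's orange top shows between the fingers at about (645,258) in the top crop, so I'll nudge the tool slightly and close.

Request:
{"api": "play_rows", "payload": {
  "plan": [
    [0.3,0,0,0,0,0],
    [0,0,0,0,0,0],
    [0,0,0,0,0,0],
    [0,0,0,0,0,0],
    [0,0,0,0,0,0],
    [0,0,0,0,0,0]
  ],
  "grip": 1.5
}}

```text
clock: 8.72
tool_pos: [0.4488, -0.1421, 0.0564]
orientation: [179.9, 18.0, -175.0]
force: [-5.8, 14.2, 7.1]
opening: 0.0217
gripper_force: 30.0
```

Request:
{"api": "play_rows", "payload": {
  "plan": [
    [-0.14,0,-0.83,0,6,0],
    [-0.14,0,-0.83,0,6,0],
    [-0.14,0,-0.83,0,6,0],
    [0,0,0,0,0,0]
  ]
}}

```text
clock: 9.05
tool_pos: [0.4458, -0.142, 0.0811]
orientation: [179.9, -0.6, -175.0]
force: [-8.8, 9.0, 1.0]
opening: 0.0217
gripper_force: 30.0
```

Lifted by about 18° with low force. I'll carry on along the arc.

Request:
{"api": "play_rows", "payload": {
  "plan": [
    [-0.14,0,-0.83,0,6,0],
    [-0.14,0,-0.83,0,6,0],
    [-0.14,0,-0.83,0,6,0],
    [-0.14,0,-0.83,0,6,0],
    [-0.14,0,-0.83,0,6,0],
    [-0.14,0,-0.83,0,6,0],
    [-0.14,0,-0.83,0,6,0],
    [0,0,0,0,0,0]
  ]
}}

```text
clock: 9.72
tool_pos: [0.4677, -0.14, 0.1319]
orientation: [179.8, -43.6, -174.9]
force: [-23.4, 5.2, 16.0]
opening: 0.0214
gripper_force: 30.0
```

Run:
```python
from h import *
o=get_obs();print(o["clock"],o["joint_pos"].round(1),o["tool_pos"],o["orientation"],o["force"])
for t in(56,60,64):print(t,G(t).round(4),tool(18-t).as_euler("xyz",degrees=True).round(1))
```

```text
9.7167 [  5.9  35.   -5.   -0.8 -93.6 -90.6] [ 0.46768194 -0.13999134  0.1319058 ] [ 179.78187513  -43.62962729 -174.91182515] [-23.44468532   5.21022621  16.02807628]
56 [ 0.4662 -0.1413  0.1321] [ 180.   -38.  -174.9]
60 [ 0.47   -0.1409  0.1362] [ 180.   -42.  -174.9]
64 [ 0.4741 -0.1406  0.1401] [ 180.   -46.  -174.9]
```

Request:
{"api": "play_rows", "payload": {
  "plan": [
    [0,0,0,0,0,0],
    [0,0,0,0,0,0],
    [0,0,0,0,0,0],
    [0,0,-1.5,0,0,0],
    [0,0,-1.5,0,0,0],
    [0,0,0,0,0,0]
  ],
  "grip": 4.5
}}

```text
clock: 10.22
tool_pos: [0.4967, -0.1392, 0.1564]
orientation: [-179.9, -41.5, -175.0]
force: [-0.1, 0.3, 0.6]
opening: 0.0446
gripper_force: 0.0
```

Run:
```python
from h import *
o=get_obs();print(o["clock"],o["tool_pos"],o["orientation"],o["force"])
p=o["tool_pos"]; r=R.from_euler("xyz",o["orientation"],degrees=True)
hp=M["guard_right_hinge"]
H=lambda x,z,y=0: W(hp+np.array([x,y,z]),Q)   # rel hinge, warmer axes
# guard end at 57deg: angle 158deg
path([(H(-.02,.15),r),(H(-.10,.15),tool(0)),(H(-.125,.06),tool(20)),(H(-.10,.02),tool(20)),(H(-.07,.02),tool(20))])
```

```text
10.2167 [ 0.49674227 -0.13924201  0.15640604] [-179.94675546  -41.50583939 -174.96971664] [-0.09548459  0.31164627  0.55595282]
[ 0.507 -0.138  0.23 ] total [ 4.05  0.07 -6.19] [0. 0. 0.] x 2 [ 2.02  0.04 -3.1 ] [0. 0. 0.]
[ 0.428 -0.145  0.23 ] total [ 5.99 -0.    5.3 ] [-3.000e-02 -4.151e+01 -5.000e-02] x 7 [ 0.86 -0.    0.76] [-0.   -5.93 -0.01]
[ 0.403 -0.147  0.14 ] total [2.5 0.  9. ] [  0. -20.   0.] x 4 [0.62 0.   2.25] [ 0. -5.  0.]
[ 0.428 -0.145  0.1  ] total [-0.98 -0.    4.61] [0. 0. 0.] x 2 [-0.49 -0.    2.31] [0. 0. 0.]
[ 0.458 -0.142  0.1  ] total [-2.82  0.    1.03] [0. 0. 0.] x 1 [-2.82  0.    1.03] [0. 0. 0.]
```

Request:
{"api": "play_rows", "payload": {
  "plan": [
    [2,0,-3.1,0,0,0],
    [2,0,-3.1,0,0,0],
    [0.9,0,0.8,0,-6,0],
    [0.9,0,0.8,0,-6,0],
    [0.9,0,0.8,0,-6,0],
    [0.9,0,0.8,0,-6,0],
    [0.9,0,0.8,0,-6,0],
    [0.9,0,0.8,0,-6,0],
    [0.9,0,0.8,0,-6,0],
    [0.5,0,2.2,0,-5,0],
    [0.5,0,2.2,0,-5,0],
    [0.5,0,2.2,0,-5,0],
    [0.5,0,2.2,0,-5,0],
    [0,0,0,0,0,0]
  ],
  "grip": 0
}}

```text
clock: 11.38
tool_pos: [0.4126, -0.1462, 0.1091]
orientation: [179.9, 19.9, -175.2]
force: [-1.8, 0.4, -1.6]
opening: 0.0004
gripper_force: 0.0
```

```bash
cat >> h.py <<'E'
H=lambda x,z,y=0: W(M["guard_right_hinge"]+np.array([x,y,z]),Q)
def rel():
    o=get_obs(); p=RW.inv().apply(o["tool_pos"]-W(M["guard_right_hinge"],Q))*1e3
    print(round(float(o["clock"]),2),"rel hinge mm",p.round(1),"rpy",o["orientation"].round(1),"F",o["force"].round(1),"j",o["joint_pos"].round(1),"op",round(float(o["opening"]),4))
E
python3 - <<'E'
from h import *
import cv2
rel()
path([(H(-.10,.018),tool(20)),(H(-.074,.033),tool(20)),(H(-.058,.049),tool(20)),(H(-.04,.061),tool(20)),(H(-.034,.065),tool(20))])
for c in("scene","top"):
    s=snapshot(c);cv2.imwrite(f"pics/{c}4.png",cv2.cvtColor(s["frame"],cv2.COLOR_RGB2BGR))
a=cv2.imread("pics/scene4.png")[110:260,250:420];b=cv2.imread("pics/top4.png")[130:260,270:420]
cv2.imwrite("pics/c4.png",np.hstack([cv2.resize(a,(400,350),interpolation=2),cv2.resize(b,(400,350),interpolation=2)]))
E
```

```text
11.38 rel hinge mm [-1.152e+02 -1.000e-01  2.950e+01] rpy [ 179.9   19.9 -175.2] F [-1.8  0.4 -1.6] j [  7.   -3.  -53.3   1.8 -19.9 -93.8] op 0.0004
[ 0.428 -0.145  0.098] total [-1.03  0.01  1.6 ] [ 0.04 -0.13 -0.27] x 1 [-1.03  0.01  1.6 ] [ 0.04 -0.13 -0.27]
[ 0.454 -0.142  0.113] total [-2.96  0.   -0.52] [0. 0. 0.] x 1 [-2.96  0.   -0.52] [0. 0. 0.]
[ 0.47  -0.141  0.129] total [-2.05 -0.   -0.96] [0. 0. 0.] x 1 [-2.05 -0.   -0.96] [0. 0. 0.]
[ 0.487 -0.139  0.141] total [-2.1  -0.   -0.51] [0. 0. 0.] x 1 [-2.1  -0.   -0.51] [0. 0. 0.]
[ 0.493 -0.139  0.145] total [-0.7   0.   -0.17] [0. 0. 0.] x 1 [-0.7   0.   -0.17] [0. 0. 0.]
```

View pics/c4.png

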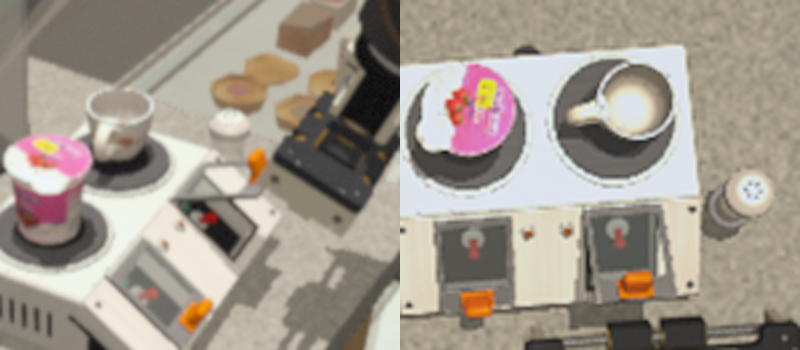

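The right guard is standing half open at about (215,180) in the scene crop, with its pull upright at (257,165). The closed fingers are in front of it, so I'll push in under it and up.

Request:
{"api": "play_rows", "payload": {
  "plan": [
    [-1,0,1.6,0,0,0],
    [-1.5,0,-0.25,0,0,0],
    [-1.5,0,-0.25,0,0,0],
    [-1,0,-0.5,0,0,0],
    [-1,0,-0.5,0,0,0],
    [0,0,0,0,0,0]
  ]
}}

```text
clock: 11.98
tool_pos: [0.48, -0.1404, 0.1364]
orientation: [-180.0, 20.1, -174.9]
force: [1.0, 0.6, 0.2]
opening: 0.0001
gripper_force: 0.0
```

Run:
```python
from h import *
rel()
path([(H(-.04,.061),tool(20)),(H(-.034,.065),tool(20))])
```

```text
11.98 rel hinge mm [-47.5  -0.4  56.8] rpy [-180.    20.1 -174.9] F [1.  0.6 0.2] j [  6.7   0.8 -44.6   1.4 -24.5 -92.8] op 0.0001
[ 0.487 -0.139  0.141] total [-0.85  0.04 -0.14] [-0.04  0.1  -0.02] x 1 [-0.85  0.04 -0.14] [-0.04  0.1  -0.02]
[ 0.493 -0.139  0.145] total [-0.7   0.   -0.17] [0. 0. 0.] x 1 [-0.7   0.   -0.17] [0. 0. 0.]
```

Request:
{"api": "play_rows", "payload": {
  "plan": [
    [-0.5,0,-0.1,0,0,0],
    [-0.5,0,-0.1,0,0,0],
    [-0.4,0,-0.1,0,0,0],
    [0,0,0,0,0,0]
  ]
}}

```text
clock: 12.32
tool_pos: [0.4854, -0.1399, 0.1391]
orientation: [179.9, 19.5, -175.1]
force: [-7.7, 0.8, 0.7]
opening: 0.0003
gripper_force: 3.6
```

Run:
```python
from h import *
import cv2
rel()
for c in("scene","top"):
    s=snapshot(c);cv2.imwrite(f"pics/{c}5.png",cv2.cvtColor(s["frame"],cv2.COLOR_RGB2BGR))
    print([(np.round(x["position"],4),round(x["score"],2)) for x in spot_point(c,"guard_right_pull")[:2]])
print(G(100,.076,.0185))
a=cv2.imread("pics/scene5.png")[110:260,250:420];b=cv2.imread("pics/top5.png")[130:260,270:420]
cv2.imwrite("pics/c5.png",np.hstack([cv2.resize(a,(400,350),interpolation=2),cv2.resize(b,(400,350),interpolation=2)]))
```

```text
12.32 rel hinge mm [-42.   -0.3  59.5] rpy [ 179.9   19.5 -175.1] F [-7.7  0.8  0.7] j [  6.6   1.3 -43.3   1.2 -25.9 -92.7] op 0.0003
[(array([ 0.5437, -0.0792, -0.0013]), 0.37)]
[(array([ 0.515 , -0.1381,  0.1553]), 0.7), (array([ 0.5284, -0.1346,  0.0771]), 0.28)]
[ 0.51198549 -0.13717557  0.15633613]
```

View pics/c5.png

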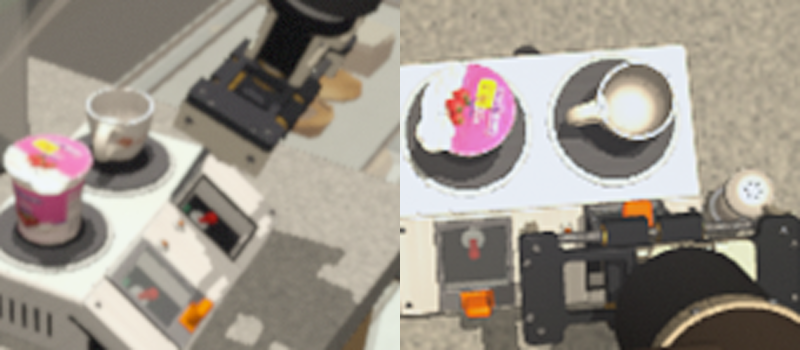

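The pull now sits at its fully open position (top network 0.515, -0.138, 0.155 against 0.512, -0.137, 0.156 predicted), with 7.7 N at the stop. In the scene crop the red bat is free at (207,217). I'll back off and go for the bat.

```bash
cat >> h.py <<'E'
def tipC(dd,nn,t,y=0): # TCP for leading (uphill) fingertip corner at (dd,nn) in slope coords rel hinge
    a=np.radians(t); u=np.array([-np.sin(a),0,np.cos(a)]); v=np.array([np.cos(a),0,np.sin(a)])
    return W(M["guard_right_hinge"]+dd*d+nn*n-.0095*v+.019*u+np.array([0,y,0]),Q)
E
python3 - <<'E'
from h import *
path([(H(-.07,.058),tool(20)),(tipC(.054,.03,24,.001),tool(24)),(tipC(.053,-.012,24,.001),tool(24)),(tipC(.036,-.012,24,.001),tool(24))])
E
```

```text
[ 0.458 -0.142  0.138] total [ 2.68  0.02 -0.8 ] [-0.01 -0.47 -0.15] x 1 [ 2.68  0.02 -0.8 ] [-0.01 -0.47 -0.15]
[ 0.45  -0.142  0.087] total [2.48 0.1  4.52] [-0. -4. -0.] x 2 [1.24 0.05 2.26] [-0. -2. -0.]
[ 0.474 -0.14   0.053] total [-0.9  0.   4.1] [0. 0. 0.] x 2 [-0.45  0.    2.05] [0. 0. 0.]
[ 0.488 -0.138  0.063] total [-1.67 -0.   -0.32] [0. 0. 0.] x 1 [-1.67 -0.   -0.32] [0. 0. 0.]
```

Request:
{"api": "play_rows", "payload": {
  "plan": [
    [1.3,0,0,0,0,0],
    [1.4,0,0.2,0,0,0],
    [0,0,0,0,0,0]
  ]
}}

```text
clock: 12.77
tool_pos: [0.461, -0.1419, 0.1285]
orientation: [179.9, 19.7, -175.1]
force: [-0.7, -0.5, 0.1]
opening: 0.0007
gripper_force: 0.0
```

Run:
```python
from h import *
rel()
for c in("scene","top"):
    s=snapshot(c)
    for t in("switch_right_tip","switch_right_base","guard_right_pull"):
        print(c,t,[(np.round(x["position"],4),round(x["score"],2)) for x in spot_point(c,t)[:2]])
print("pred tip",P(.0412,-.0043),"base",W(M["switch_right_base"],Q),"pull",G(100.3,.076,.0185))
path([(tipC(.054,.03,24,.001),tool(24)),(tipC(.053,-.012,24,.001),tool(24)),(tipC(.036,-.012,24,.001),tool(24))])
```

```text
12.77 rel hinge mm [-66.5  -0.2  48.8] rpy [ 179.9   19.7 -175.1] F [-0.7 -0.5  0.1] j [  6.8  -0.1 -46.8   1.4 -23.6 -93. ] op 0.0007
scene switch_right_tip [(array([ 0.4983, -0.1387,  0.0498]), 0.48)]
scene switch_right_base [(array([ 0.5136, -0.1374,  0.0381]), 0.97)]
scene guard_right_pull [(array([ 0.5111, -0.1332,  0.1589]), 0.61), (array([ 0.5115, -0.1362,  0.0388]), 0.51)]
top switch_right_tip []
top switch_right_base [(array([ 0.5134, -0.1384,  0.04  ]), 0.76)]
top guard_right_pull [(array([ 0.516 , -0.1361,  0.1563]), 0.61)]
pred tip [ 0.49611815 -0.1385915   0.0524846 ] base [ 0.51324743 -0.13706296  0.04047706] pull [ 0.51238569 -0.13713985  0.15641547]
[ 0.45  -0.142  0.087] total [2.84 0.12 3.58] [-0.02 -4.1  -0.08] x 2 [1.42 0.06 1.79] [-0.01 -2.05 -0.04]
[ 0.474 -0.14   0.053] total [-0.9  0.   4.1] [0. 0. 0.] x 2 [-0.45  0.    2.05] [0. 0. 0.]
[ 0.488 -0.138  0.063] total [-1.67 -0.   -0.32] [0. 0. 0.] x 1 [-1.67 -0.   -0.32] [0. 0. 0.]
```

Guard and switch match the model to within about 3 mm.

Request:
{"api": "play_rows", "payload": {
  "plan": [
    [1,0,1.1,0,-1.4,0],
    [1,0,1.2,0,-1.4,0],
    [0.8,0,1.2,0,-1.3,0],
    [0,0,0,0,0,0]
  ]
}}

```text
clock: 13.5
tool_pos: [0.447, -0.1432, 0.0843]
orientation: [180.0, 23.7, -175.1]
force: [-1.4, 0.2, -0.5]
opening: 0.0007
gripper_force: 0.0
```

Run:
```python
from h import *
rel()
path([(tipC(.053,-.012,24),tool(24)),(tipC(.036,-.012,24),tool(24))])
```

```text
13.5 rel hinge mm [-80.6  -0.3   4.6] rpy [ 180.    23.7 -175.1] F [-1.4  0.2 -0.5] j [  6.8   2.5 -56.2   5.4  -7.6 -97.1] op 0.0007
[ 0.475 -0.141  0.053] total [-1.27  0.03  3.98] [-0.02 -0.28 -0.15] x 2 [-0.64  0.02  1.99] [-0.01 -0.14 -0.08]
[ 0.488 -0.139  0.063] total [-1.67 -0.   -0.32] [0. 0. 0.] x 1 [-1.67 -0.   -0.32] [0. 0. 0.]
```

Request:
{"api": "play_rows", "payload": {
  "plan": [
    [-0.6,0,1.1,0,0.6,0],
    [-0.5,0,1.1,0,0.6,0],
    [0,0,1,0,0.4,0],
    [0,0,0,0,0,0]
  ]
}}

```text
clock: 13.83
tool_pos: [0.4746, -0.1408, 0.0618]
orientation: [-180.0, 22.3, -174.9]
force: [-0.8, -0.3, 0.0]
opening: 0.0007
gripper_force: 0.0
```

Run:
```python
from h import *
rel()
path([(tipC(.051,-.012,22.5),tool(22.5)),(tipC(.036,-.012,24),tool(24))])
```

```text
13.83 rel hinge mm [-52.9  -0.2 -17.8] rpy [-180.    22.3 -174.9] F [-0.8 -0.3  0. ] j [  6.6   8.1 -54.2   6.3  -5.5 -97.8] op 0.0007
[ 0.477 -0.14   0.054] total [0.09 0.03 0.75] [-0.04 -0.21 -0.04] x 1 [0.09 0.03 0.75] [-0.04 -0.21 -0.04]
[ 0.488 -0.139  0.063] total [-1.42  0.   -0.3 ] [-0.  -1.5  0. ] x 1 [-1.42  0.   -0.3 ] [-0.  -1.5  0. ]
```

Request:
{"api": "play_rows", "payload": {
  "plan": [
    [0.1,0,0.75,0,0,0],
    [0,0,0,0,0,0],
    [-0.4,0,-0.08,0,-0.4,0],
    [-0.4,0,-0.08,0,-0.4,0],
    [0,0,0,0,0,0]
  ]
}}

```text
clock: 14.25
tool_pos: [0.4807, -0.1406, 0.0597]
orientation: [180.0, 23.1, -175.0]
force: [-3.3, 0.7, -3.1]
opening: 0.0005
gripper_force: 1.5
```

Run:
```python
from h import *
rel()
path([(tipC(.036,-.012,24),tool(24))])
```

```text
14.25 rel hinge mm [-46.8  -0.7 -19.9] rpy [ 180.    23.1 -175. ] F [-3.3  0.7 -3.1] j [   6.1    8.7  -56.1   11.4   -2.1 -102.4] op 0.0005
[ 0.488 -0.139  0.063] total [-0.83  0.07  0.03] [-0.04 -0.89 -0.12] x 1 [-0.83  0.07  0.03] [-0.04 -0.89 -0.12]
```

Request:
{"api": "play_rows", "payload": {
  "plan": [
    [-0.4,0,-0.05,0,0,0],
    [-0.3,0,-0.05,0,0,0],
    [0,0,0,0,0,0],
    [0,0,0,0,0,0]
  ]
}}

```text
clock: 14.58
tool_pos: [0.4879, -0.1397, 0.0638]
orientation: [180.0, 23.2, -175.0]
force: [0.6, -0.5, 0.3]
opening: 0.0001
gripper_force: 0.0
```

Run:
```python
from h import *
rel()
path([(tipC(.036,-.012,23),tool(23))])
for c in("scene",):
    s=snapshot(c)
    for t in("switch_right_tip","switch_right_base"):
        print(c,t,[(np.round(x["position"],4),round(x["score"],2)) for x in spot_point(c,t)[:2]])
```

```text
14.58 rel hinge mm [-39.5  -0.4 -15.8] rpy [ 180.    23.2 -175. ] F [ 0.6 -0.5  0.3] j [  6.5   8.7 -53.5   6.9  -4.5 -98.2] op 0.0001
[ 0.489 -0.139  0.063] total [-0.04  0.04  0.11] [-0.    0.24 -0.1 ] x 1 [-0.04  0.04  0.11] [-0.    0.24 -0.1 ]
scene switch_right_tip []
scene switch_right_base [(array([ 0.5141, -0.1388,  0.0425]), 0.75)]
```

Force dropped from about 4.5 N to zero, so the bat has probably snapped over. I'll back out and look.

Request:
{"api": "play_rows", "payload": {
  "plan": [
    [0.7,0,-0.3,0,0,0],
    [0.5,0,-2,0,0,0],
    [0.8,0,-3,0,0,0],
    [1,0,-3.5,0,3,0],
    [0,0,-3,0,4,0],
    [0,0,-3,0,4,0],
    [0,0,0,0,0,0]
  ]
}}

```text
clock: 15.32
tool_pos: [0.4093, -0.1473, 0.1957]
orientation: [-179.9, 12.4, -174.9]
force: [3.0, 0.5, 0.8]
opening: 0.0003
gripper_force: 0.0
```

Run:
```python
from h import *
import cv2
rel()
for c in("scene","top"):
    s=snapshot(c);cv2.imwrite(f"pics/{c}6.png",cv2.cvtColor(s["frame"],cv2.COLOR_RGB2BGR))
    for t in("switch_right_tip","guard_right_pull"):
        print(c,t,[(np.round(x["position"],4),round(x["score"],2)) for x in spot_point(c,t)[:2]])
print("on tip",P(.0268,-.0043))
a=cv2.imread("pics/scene6.png")[140:240,270:385];b=cv2.imread("pics/top6.png")[130:260,270:420]
cv2.imwrite("pics/c6.png",np.hstack([cv2.resize(a,(400,350),interpolation=2),cv2.resize(b,(400,350),interpolation=2)]))
```

```text
15.32 rel hinge mm [-118.5   -1.   116. ] rpy [-179.9   12.4 -174.9] F [3.  0.5 0.8] j [  6.8  -7.6 -40.3   0.7 -44.8 -92.1] op 0.0003
scene switch_right_tip [(array([ 0.5107, -0.1384,  0.0599]), 0.61)]
scene guard_right_pull [(array([ 0.5094, -0.1373,  0.1614]), 0.64), (array([ 0.5439, -0.0763, -0.0009]), 0.47)]
top switch_right_tip [(array([ 0.5884, -0.0113,  0.0815]), 0.57)]
top guard_right_pull [(array([ 0.5118, -0.1382,  0.1541]), 0.77)]
on tip [ 0.50786725 -0.13754306  0.0607441 ]
```

View pics/c6.png

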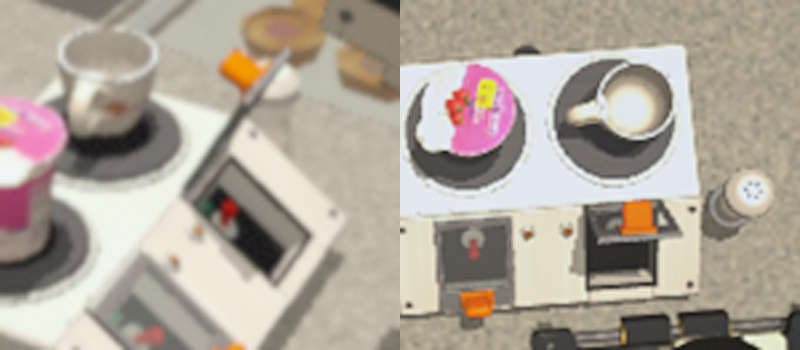

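The bat now leans up the slope against the green bar at (228,212) in the scene crop. The network puts its tip at (0.511, -0.138, 0.060), which is the predicted "on" position. Next I'll close the guard from behind.

Run:
```python
from h import *
path([(H(-.09,.18),tool(0)),(H(.022,.18),tool(0)),(H(.022,.086),tool(0)),(H(-.02,.075),tool(0)),(H(-.044,.060),tool(0)),(H(-.044,.12),tool(0)),(H(-.067,.12),tool(0)),(H(-.067,.08),tool(0)),(H(-.078,.04),tool(0)),(H(-.078,0),tool(0))])
```

```text
[ 0.438 -0.144  0.26 ] total [-4.6   0.05 -6.38] [ 0.03 12.11 -0.11] x 2 [-2.3   0.02 -3.19] [ 0.02  6.06 -0.06]
[ 0.549 -0.134  0.26 ] total [-11.2   0.    0. ] [0. 0. 0.] x 3 [-3.73  0.    0.  ] [0. 0. 0.]
[ 0.549 -0.134  0.166] total [0.  0.  9.4] [0. 0. 0.] x 3 [0.   0.   3.13] [0. 0. 0.]
[ 0.507 -0.138  0.155] total [ 4.2 -0.   1.1] [0. 0. 0.] x 2 [ 2.1  -0.    0.55] [0. 0. 0.]
[ 0.483 -0.14   0.14 ] total [2.4 0.  1.5] [0. 0. 0.] x 1 [2.4 0.  1.5] [0. 0. 0.]
[ 0.483 -0.14   0.2  ] total [ 0.  0. -6.] [0. 0. 0.] x 2 [ 0.  0. -3.] [0. 0. 0.]
[ 0.461 -0.142  0.2  ] total [ 2.3 -0.   0. ] [0. 0. 0.] x 1 [ 2.3 -0.   0. ] [0. 0. 0.]
[ 0.461 -0.142  0.16 ] total [0. 0. 4.] [0. 0. 0.] x 1 [0. 0. 4.] [0. 0. 0.]
[ 0.45  -0.143  0.12 ] total [1.1 0.  4. ] [0. 0. 0.] x 2 [0.55 0.   2.  ] [0. 0. 0.]
[ 0.45  -0.143  0.08 ] total [0. 0. 4.] [0. 0. 0.] x 1 [0. 0. 4.] [0. 0. 0.]
```

Request:
{"api": "play_rows", "payload": {
  "plan": [
    [-1.5,0,-2.2,0,4,0],
    [-1.5,0,-2.2,0,4,0],
    [-1.6,0,-2,0,4,0],
    [-2.8,0,0,0,0,0],
    [-2.8,0,0,0,0,0],
    [-2.8,0,0,0,0,0],
    [-2.8,0,0,0,0,0],
    [0,0,0,0,0,0],
    [0,0,2.5,0,0,0],
    [0,0,2.5,0,0,0],
    [0,0,2,0,0,0],
    [0,0,0,0,0,0]
  ]
}}

```text
clock: 16.62
tool_pos: [0.5518, -0.1338, 0.1834]
orientation: [179.9, -0.3, -175.0]
force: [0.1, -0.1, -0.8]
opening: 0.0005
gripper_force: 0.0
```

Run:
```python
from h import *
rel()
path([(H(.022,.086),tool(0)),(H(-.02,.075),tool(0)),(H(-.044,.060),tool(0))])
```

```text
16.62 rel hinge mm [ 2.460e+01 -1.000e-01  1.038e+02] rpy [ 179.9   -0.3 -175. ] F [ 0.1 -0.1 -0.8] j [  6.   13.5 -17.8  -0.1 -59.  -91. ] op 0.0005
[ 0.549 -0.134  0.166] total [0.25 0.01 1.78] [ 0.1  -0.31 -0.14] x 1 [0.25 0.01 1.78] [ 0.1  -0.31 -0.14]
[ 0.507 -0.138  0.155] total [ 4.2 -0.   1.1] [0. 0. 0.] x 2 [ 2.1  -0.    0.55] [0. 0. 0.]
[ 0.483 -0.14   0.14 ] total [2.4 0.  1.5] [0. 0. 0.] x 1 [2.4 0.  1.5] [0. 0. 0.]
```

Request:
{"api": "play_rows", "payload": {
  "plan": [
    [0.4,0,0.8,0,0,0],
    [0.4,0,0.8,0,0,0],
    [1,0,0.2,0,0,0],
    [1,0,0.2,0,0,0],
    [1,0,0.3,0,0,0],
    [1,0,0.4,0,0,0],
    [1,0,0.6,0,0,0],
    [1,0,0.7,0,0,0],
    [0,0,0,0,0,0]
  ]
}}

```text
clock: 17.37
tool_pos: [0.4846, -0.1399, 0.1481]
orientation: [179.9, 0.1, -175.0]
force: [0.1, 0.8, -0.8]
opening: 0.0002
gripper_force: 0.0
```

Run:
```python
from h import *
rel()
for c in("scene","top"):
    snapshot(c)
    print([(np.round(x["position"],4),round(x["score"],2)) for x in spot_point(c,"guard_right_pull")[:2]])
for t in(70,60,50):print(t,G(t,.076,.0185))
```

```text
17.37 rel hinge mm [-42.9  -0.3  68.5] rpy [ 1.799e+02  1.000e-01 -1.750e+02] F [ 0.1  0.8 -0.8] j [  6.2   9.6 -28.3  -0.1 -52.  -91.2] op 0.0002
[(array([ 0.4616, -0.139 ,  0.1313]), 0.58)]
[(array([ 0.4669, -0.1439,  0.1267]), 0.37)]
70 [ 0.47583703 -0.1404013   0.13838443]
60 [ 0.46645774 -0.14123827  0.12852399]
50 [ 0.45892641 -0.14191033  0.11717818]
```

The guard is down to about 60°. Now I'll go above the pull and press it down.

Request:
{"api": "play_rows", "payload": {
  "plan": [
    [-0.3,0,-1.5,0,0,0],
    [0,0,-2.5,0,0,0],
    [1.4,0,0,0,0,0],
    [1.4,0,0,0,0,0],
    [0,0,1.5,0,0,0],
    [0.2,0,1.5,0,0,0],
    [0.2,0,1.5,0,0,0],
    [0.3,0,1.5,0,0,0],
    [0.2,0,1.5,0,0,0],
    [0,0,1,0,0,0],
    [0,0,0,0,0,0]
  ]
}}

```text
clock: 18.48
tool_pos: [0.4531, -0.1427, 0.1021]
orientation: [180.0, 0.1, -175.0]
force: [0.2, 0.8, -1.2]
opening: 0.0003
gripper_force: 0.0
```

Run:
```python
from h import *
rel()
path([(H(-.076,.003),tool(0))])
```

```text
18.48 rel hinge mm [-74.5  -0.3  22.5] rpy [ 1.80e+02  1.00e-01 -1.75e+02] F [ 0.2  0.8 -1.2] j [  6.3  10.4 -34.9  -0.1 -44.7 -91.3] op 0.0003
[ 0.452 -0.143  0.083] total [0.15 0.03 1.95] [ 0.04  0.05 -0.1 ] x 1 [0.15 0.03 1.95] [ 0.04  0.05 -0.1 ]
```

Request:
{"api": "play_rows", "payload": {
  "plan": [
    [0,0,0.7,0,0,0],
    [0,0,0.7,0,0,0],
    [0,0,0.6,0,0,0],
    [0,0,0.2,0,0,0],
    [0,0,0,0,0,0]
  ]
}}

```text
clock: 18.9
tool_pos: [0.4537, -0.1427, 0.0812]
orientation: [180.0, 0.2, -175.0]
force: [0.3, -0.0, -0.7]
opening: 0.0004
gripper_force: 0.0
```

```bash
python3 -c "
from h import *
rel()"
```

```text
18.9 rel hinge mm [-73.9  -0.3   1.6] rpy [ 180.     0.2 -175. ] F [ 0.3 -0.  -0.7] j [  6.3  12.1 -36.3  -0.  -41.4 -91.3] op 0.0004
```

Request:
{"api": "play_rows", "payload": {
  "plan": [
    [0,0,0.2,0,0,0],
    [0,0,0.2,0,0,0],
    [0,0,0,0,0,0]
  ]
}}

```text
clock: 19.15
tool_pos: [0.4544, -0.1428, 0.0785]
orientation: [180.0, 0.3, -174.9]
force: [-4.1, 1.3, 12.5]
opening: 0.0004
gripper_force: 5.9
```

Run:
```python
from h import *
rel()
for c in("scene","top"):
    snapshot(c)
    print([(np.round(x["position"],4),round(x["score"],2)) for x in spot_point(c,"guard_right_pull")[:2]])
print(G(0,.076,.0185),G(5,.076,.0185))
```

```text
19.15 rel hinge mm [-73.2  -0.5  -1.1] rpy [ 180.     0.3 -174.9] F [-4.1  1.3 12.5] j [  6.3  12.4 -36.4   0.  -40.9 -91.3] op 0.0004
[(array([ 0.4518, -0.1411,  0.0519]), 0.77)]
[]
[ 0.4546987  -0.1422876   0.05120081] [ 0.4525062  -0.14248325  0.05765977]
```

Contact is 12.5 N at exactly the shut height. I'll press slightly more, then retreat and check.

Request:
{"api": "play_rows", "payload": {
  "plan": [
    [0,0,0.15,0,0,0],
    [0,0,0,0,0,0],
    [0,0,0,0,0,0]
  ]
}}

```text
clock: 19.6
tool_pos: [0.4546, -0.1428, 0.078]
orientation: [-180.0, 0.3, -174.9]
force: [-4.7, 2.7, 20.4]
opening: 0.0008
gripper_force: 10.1
```

Request:
{"api": "play_rows", "payload": {
  "plan": [
    [0,0,-1,0,0,0],
    [0,0,-3,0,0,0],
    [1.5,0,-3,0,0,0],
    [2,0,-3,0,0,0],
    [2,0,-3,0,0,0],
    [0,0,-3,0,0,0],
    [0,0,0,0,0,0]
  ]
}}

```text
clock: 20.18
tool_pos: [0.4005, -0.1482, 0.2422]
orientation: [-179.9, 0.8, -174.9]
force: [2.0, -0.4, 0.1]
opening: 0.0001
gripper_force: 0.0
```

Run:
```python
from h import *
import cv2
rel()
for c in("scene","top"):
    s=snapshot(c);cv2.imwrite(f"pics/{c}7.png",cv2.cvtColor(s["frame"],cv2.COLOR_RGB2BGR))
    for t in("guard_right_pull","switch_right_tip","guard_left_pull"):
        print(c,t,[(np.round(x["position"],4),round(x["score"],2)) for x in spot_point(c,t)[:2]])
    for t in("mug","tub","spoon","salt"):
        print(t,[(np.round(x["position"],3).tolist(),round(x["score"],2)) for x in spot_in(c,t)[:3]])
a=cv2.imread("pics/scene7.png")[140:260,250:390];b=cv2.imread("pics/top7.png")[130:260,250:420]
cv2.imwrite("pics/c7.png",np.hstack([cv2.resize(a,(400,350),interpolation=2),cv2.resize(b,(400,350),interpolation=2)]))
```

```text
20.18 rel hinge mm [-127.4   -1.   162.6] rpy [-179.9    0.8 -174.9] F [ 2.  -0.4  0.1] j [  6.5  -4.1 -29.4   0.1 -63.9 -91.4] op 0.0001
scene guard_right_pull [(array([ 0.4465, -0.0263,  0.0501]), 0.72), (array([ 0.4495, -0.1376,  0.053 ]), 0.71)]
scene switch_right_tip []
scene guard_left_pull [(array([ 0.4478, -0.0255,  0.0509]), 0.67)]
mug [([0.593, -0.132, 0.123], 0.92)]
tub [([0.564, 0.194, 0.071], 0.92), ([0.585, -0.0, 0.151], 0.82), ([0.49, -0.131, 0.055], 0.61)]
spoon [([0.542, 0.095, 0.006], 0.67), ([0.522, -0.011, 0.063], 0.37)]
salt [([0.527, -0.228, 0.077], 0.87), ([0.524, -0.014, 0.065], 0.61), ([0.581, 0.002, 0.152], 0.59)]
top guard_right_pull [(array([ 0.455 , -0.143 ,  0.0495]), 0.61)]
top switch_right_tip []
top guard_left_pull [(array([ 0.4513, -0.0218,  0.0519]), 0.73)]
mug [([0.544, -0.073, 0.075], 0.74), ([0.531, -0.228, 0.084], 0.62)]
tub [([0.453, 0.205, 0.07], 0.68), ([0.572, 0.185, 0.069], 0.61), ([0.587, -0.008, 0.151], 0.56)]
spoon [([0.549, 0.096, 0.004], 0.61)]
salt [([0.532, -0.227, 0.085], 0.76)]
```

View pics/c7.png

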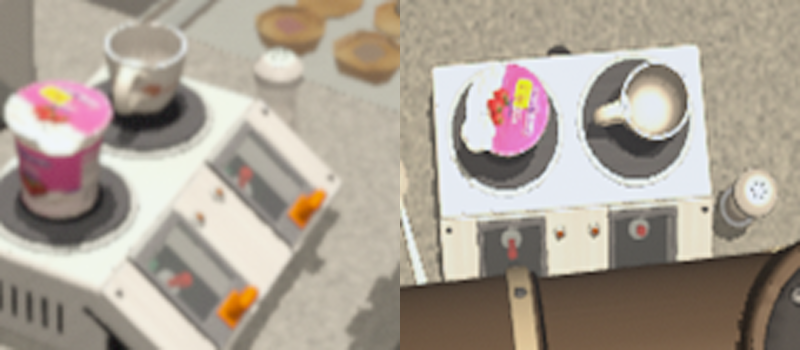

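The right guard lies flat, and the right bat shows as a dot at (640,230) in the top crop, which is upright "on"; the left one still shows its long "off" shape at (512,245). The mug, tub, spoon and salt shaker haven't moved and the arm is clear.

```bash
python3 -c "
from plant import *
print(close_job())"
```

```text
the job is handed in; nothing more can be done
None
```

I handed the job in at about 20 s: the mug's plate (right) is switched on and its guard is shut again, and the yoghurt's guard and switch, the mug, tub, spoon and salt shaker are as they were.

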